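# Lock the chopping board, scrape it clean, unlock it

## Robot

A 7-joint arm with a two-finger parallel gripper is mounted at the origin on a cart in front of the work surface, level with it; the furniture and walls round the work are solid. World frame = base frame: x ahead of the robot, y to its left, z up, the work surface at z = 0. Lengths are in m, angles in rad, forces in N, time in s.
With the tool pointing down it reaches from about 0.4 to 0.85 m from the base axis. Payload 4.5 kg.
Tool frame: the origin (TCP) lies at the very end of the fingers, on their centre line; the grasp point (between the pads) lies 19 mm behind it (r.grip_depth is the z of the grasp point in the tool frame, in m); z points along the fingers, y is the line along which they close (so a half turn about z gives the same grasp; the last joint's range is limited). The gripper opens to 88 mm and grips with 3 to 60 N. Pads are 18 mm wide; open, the fingers measure 123 mm over their backs; the gripper's body (75 mm by 187 mm) begins 45 mm behind the grasp point.
Start: joints at [1.162, 0.689, -0.195, 1.565, 0.157, 0.902, -0.215], TCP at [0.268, -0.565, 0.239] pointing down, gripper open.
Joint ranges: [-3.01, 3.01], [-0.46, 2.08], [-1.47, 1.51], [0.13, 2.56], [-1, 4.14], [0.04, 2.09], [-2.66, 2.66]. Speed limits (rad/s): [2.57, 2.57, 3.14, 3.14, 3.14, 3.14, 3.14].

## Interface

Orientations are given as a unit quaternion [x, y, z, w].
In Python, from plant import r, imaging, finish_job gives the robot as it stands (r), with the cameras (imaging) and the job as plain functions.
- The arm moves only by the shell command python3 steer.py 'ROWS' [FORCE]. ROWS is a JSON list of rows, 1 to 10 of them, each of 7 numbers: the opening from 0.0 (shut) to 1.0 (fully open), then dx, dy, dz in m, then a rotation vector rx, ry, rz in rad; each row is the pose to reach, as a shift and turn from the pose commanded when the command began, along the tool's axes at that moment; what a row does not reach only later rows make up. A row lasts 1/10 s, in which the tool goes at most 0.05 m and 0.15 rad, less where a joint would pass 70% of its speed; a pose out of reach is approached as far as the arm can. The fingers move at their own pace and stop on an object; FORCE is the grip in N (left out, the last holds). Time passes only in rows, so rows that do not move let the fingers close. It prints the time, the measured TCP pose, the force, the opening and the grip force at its end.
- r.get_state(): the state, without advancing time (a new reading comes with each control period).
- imaging.snapshot(name): name is "scene" or "side" or "wrist"; returns the picture (384x512x3 uint8, red, green, blue); there is no depth.
- imaging.camera_params(name): a dict with "fx", "fy", "cx", "cy" (pixels), "k1" (the pictures are not rectified: a ray, as slopes to the right and down, at radius r is drawn at 1 + k1 r^2 times it, then the intrinsics apply), "rvec" (rotation vector, rad) and "tvec" (3), from world to camera coordinates, as OpenCV has them. Camera axes: x right, y down, z forward; pixel columns grow to the right and rows downward; lengths in m; the calibration is good to about 2 mm. A picture is of the moment at which its call begins: read the wrist's pose just before it. camera_params takes no time and is no camera call; for the wrist camera it gives the pose at the moment of the call.
- finish_job(): hands the job in; it is judged then, once.
The state is a dict: "clock": time; "q": joint angles; "qd": joint speeds; "joint_torque": joint torques, N m; "tool_pos": TCP position; "eef_rot": TCP orientation; "contact_force": force on the tool from outside, world axes, zero at the start; "moment": the same for the moment, N m; "opening": opening from 0.0 (shut) to 1.0 (fully open); "finger_force": force on a finger pad.
Only numpy, scipy, OpenCV 4.12 (cv2) and the standard library are available. Lean on these libraries where they do the work, as an engineer would, in place of code of your own. Each camera call takes 0.05 s, during which the arm holds its last target. There are 200 camera calls.

## Task

Lock the chopping board in its holder: slip the extension bar over the clamp's lever and swing it past the dead point to its stop. Lay the bar down and, with the board locked, push every bread crust off it into the catch tray with the scraper block, never touching crusts with gripper or bar; then use the bar again to swing the lever all the way back open so that the board can be taken out. Move the lever only with the bar, finish with bar and scraper right way up on the black mat, and leave mug and tin alone.

Things in the scene. Friction and masses are not known exactly. Their poses are not given: they have to be found in the camera images.
- holder: Fixed steel holder for the chopping board, 346 (x) x 452 (y) mm, base plate 4 mm thick. Origin on the worktop at the middle of the board's place. Low lip at y -118 to -110 mm, top z 18 mm. Grey side walls, inner faces x +-165 mm, top z 39 mm; back wall, inner face y +127 mm, top z 38 mm. Red clamp block x -3 to 63, y 153 to 217 mm, top z 46 mm. Catch tray on the -y side.
- catch_tray (a point): Centre of the catch tray's floor (holder y -170 mm, z 4 mm). The tray runs over holder x -165 to +165 mm, y -223 to -118 mm, has 39 mm high outer walls and is open above; things pushed over the board's edge fall into it.
- lever_pivot (a point): Vertical pivot axis of the clamp's lever, at the height of the worktop: holder x 30, y 185 mm.
- board: Wooden chopping board 220 (its x) x 320 (its y) x 21 mm, loose, lying in the holder a quarter turn round: 320 mm along the holder's x, 220 mm along the holder's y. Origin at the centre of its underside. Top at holder z 25 mm. Clamped, its edges are at holder y -110 (lip, tray) and +110 mm; before that it may lie up to 5 mm toward +y.
- clamp_lever (a joint): Lever angle, rad. 0 = open, lever pointing 2.18 rad anticlockwise from the holder's +x; grows anticlockwise seen from above to the stop at 1.4. Over-centre: a spring resists up to the dead point at about 1.0 (peak about 1.4 N m near 0.4), beyond it pulls the lever to the stop and keeps it there; let go before it springs back to 0.
- lever_arm: The clamp's lever: steel stub 14 mm wide, 16 mm high, tip 90 mm from the pivot, on a round hub of 19 mm radius. Origin on the pivot axis at holder z 46 mm; x points along the lever to its tip; stub at holder z 58 to 74 mm.
- lever_mid (a point): Point on the lever's centre line, 62.5 mm from the pivot, at half the stub's height (holder z 66 mm).
- clamp_pad: Black rubber pad, 36 mm wide, that the lever pushes toward the holder's -y against the board's edge (sprung, 2.5 N/mm, about 9 N when locked). Origin at the middle of its face.
- bar: Extension bar, loose, 170 mm. Origin mid underside; x to the socket end. Yellow grip x -85 to +17 mm, 20 wide, 30 mm high (balance near x -4). Steel socket x 17 to 85 mm: channel open below and at its end, 20 mm wide inside, 30 outside, roof 22 mm above the underside; 60 mm wide, 4 mm thick feet near both ends. Goes down over the lever, socket end toward the pivot (28 mm from it).
- bar_socket (a point): Middle of the bar's socket: bar x +50 mm, 12 mm above the bar's underside. Coincides with point lever_mid when the bar is well seated on the lever.
- scraper: Scraper block, loose, standing on its flat base. White base 120 (its x) x 36 (its y) x 24 mm; blue grip on top 80 x 24 mm, z 24 to 62 mm, grasp it across its y. Origin at the centre of its underside; its long faces look along +-y.
- mat: Black rubber mat, fixed, 220 (x) x 160 (y) x 3 mm, on which bar and scraper lie side by side along its x, 42 mm either side of its middle; origin at the centre of its underside.
- mug: Striped mug, 86 x 120 x 90 mm, bystander; origin at the centre of its underside.
- tin: Tin, 75 mm diameter, 58 mm high, bystander; origin at the centre of its underside.
- crust1: Hard dry bread crust, loose, 60 (x) x 38 (y) x 18 mm, brown on top; origin at the centre of its underside. Starts on the board; 3 to 5 of the five are present.
- crust2: Hard dry bread crust, loose, 60 (x) x 38 (y) x 18 mm, brown on top; origin at the centre of its underside. Starts on the board; 3 to 5 of the five are present.
- crust3: Hard dry bread crust, loose, 60 (x) x 38 (y) x 18 mm, brown on top; origin at the centre of its underside. Starts on the board; 3 to 5 of the five are present.
- crust4: Hard dry bread crust, loose, 60 (x) x 38 (y) x 18 mm, brown on top; origin at the centre of its underside. Starts on the board; 3 to 5 of the five are present.
- crust5: Hard dry bread crust, loose, 60 (x) x 38 (y) x 18 mm, brown on top; origin at the centre of its underside. Starts on the board; 3 to 5 of the five are present.

How it is judged:
By the outcome, as a careful person would: the job done as asked, in the order asked, and still so for the second after the job is handed in, with the robot touching nothing.
Of crust1, crust2, crust3, crust4, crust5 only 3 to 5 are there at a start; the rules pass over those that are not, and their reading is None.
At some moment in a run one of crust1, crust2, crust3, crust4, crust5, bar, scraper may be knocked a few centimetres aside while the robot is not near it.
It also fails if it takes over 200 s, if anything falls off the work surface, if the arm or the gripper's body presses on something with over 40 N, if the wrist force passes 120 N, or if a joint passes its speed limit or range.

## Working session

There is one attempt and no reset: what is moved stays moved. The work goes in short steps, Python scripts to look and compute and a shell command to move; the robot and the scene stay as the last step left them, time stands still between calls to the robot, and variables do not carry over. Pictures are saved under pics/ and viewed, at most 14 in all, crops included, and the job is handed in when it is done.

```bash
ls; mkdir -p pics; cat > h.py <<'E'
import numpy as np, cv2
from scipy.spatial.transform import Rotation as R
from plant import r, imaging, finish_job
def snap(n,f=None):
    p=imaging.camera_params(n); im=imaging.snapshot(n)
    if f: cv2.imwrite('pics/'+f,im[:,:,::-1])
    return im,p
def ray(p,u,v):
    x,y=(u-p['cx'])/p['fx'],(v-p['cy'])/p['fy']
    rd=np.hypot(x,y); q=rd
    for _ in range(30): q=rd/(1+p['k1']*q*q)
    s=q/rd if rd>0 else 1
    M=R.from_rotvec(np.array(p['rvec']).ravel()).as_matrix(); t=np.array(p['tvec']).ravel()
    return -M.T@t, M.T@np.array([x*s,y*s,1])
def onz(p,u,v,z):
    o,d=ray(p,u,v); return o+d*(z-o[2])/d[2]
def proj(p,P):
    M=R.from_rotvec(np.array(p['rvec']).ravel()).as_matrix(); c=M@np.array(P)+np.array(p['tvec']).ravel()
    x,y=c[:2]/c[2]; k=1+p['k1']*(x*x+y*y)
    return np.array([p['fx']*x*k+p['cx'],p['fy']*y*k+p['cy']])
E
python3 - <<'E'
from h import *
for n in ('scene','side'):
    im,p=snap(n,n+'0.png'); print(n,p, ray(p,256,192))
s=r.get_state(); print(s)
a=cv2.imread('pics/scene0.png');b=cv2.imread('pics/side0.png')
E
```

```text
pics
plant.py
steer.py
scene {'fx': 408.6286308294721, 'fy': 408.6286308294721, 'cx': 258.6466709763747, 'cy': 186.02159903435967, 'k1': -0.1315770848547358, 'rvec': array([ 1.25914041, -2.14303391,  1.02729781]), 'tvec': array([0.25442106, 0.406339  , 0.66037839])} (array([-0.11112834,  0.34491822,  0.73117918]), array([ 0.68298256, -0.36345962, -0.63378856]))
side {'fx': 418.0562368025807, 'fy': 418.0562368025807, 'cx': 249.9916068736566, 'cy': 189.65774304485564, 'k1': 0.013582616009393566, 'rvec': array([ 1.05467712, -2.39954974,  1.01719645]), 'tvec': array([0.3665889 , 0.38092944, 0.9718207 ])} (array([-0.08636992,  0.55759818,  0.95160634]), array([ 0.5281955 , -0.48731365, -0.69553782]))
{'clock': 0.1, 'q': array([ 1.1617725 ,  0.68987714, -0.19451916,  1.56623473,  0.15731482,
        0.90249342, -0.2150877 ]), 'qd': array([-0.00101848,  0.00031533, -0.00047652, -0.00357566, -0.00157698,
       -0.00082212,  0.00039825]), 'joint_torque': array([-2.62851878e-03, -5.28497493e+01, -1.27147414e+00, -1.53837901e+01,
       -5.25936310e-02,  1.95313973e-03, -2.56464563e-05]), 'tool_pos': array([ 0.26752424, -0.56422873,  0.23800596]), 'eef_rot': array([ 9.75577445e-01,  2.19654257e-01, -2.41654086e-04, -7.73389134e-04]), 'contact_force': array([ 0.02627569, -0.77011935, -0.06955407]), 'moment': array([ 0.04487388, -0.04388588, -0.02113585]), 'finger_force': 0.0, 'opening': 1.0011350710783544}
```

View pics/scene0.png

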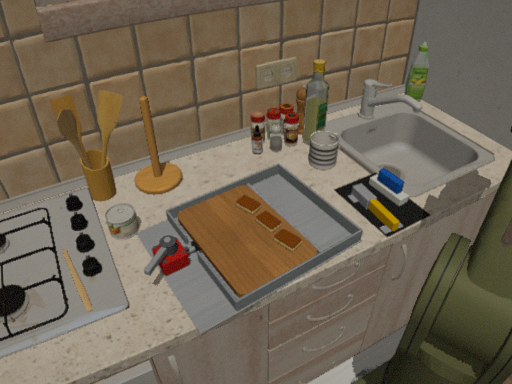

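View pics/side0.png

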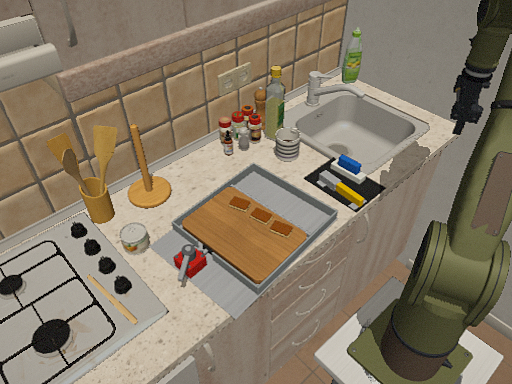

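```bash
python3 - <<'E'
from h import *
for n in ('scene','side'):
    im=cv2.imread(f'pics/{n}0.png'); p=imaging.camera_params(n); h=cv2.cvtColor(im,cv2.COLOR_BGR2HSV)
    H,S,V=[h[...,i].astype(int) for i in range(3)]
    roi=np.zeros(H.shape,bool); roi[150:320,130:440]=1
    M={'red':(((H<6)|(H>174))&(S>170)&(V>90),.046),'yel':((H>20)&(H<32)&(S>190)&(V>120),.033),'blue':((H>100)&(H<125)&(S>140),.065),'black':((V<45),.003)}
    for k,(m,z) in M.items():
        m=(m&roi).astype(np.uint8); nn,l,st,c=cv2.connectedComponentsWithStats(m)
        for i in range(1,nn):
            if st[i,4]>60:
                rect=cv2.boxPoints(cv2.minAreaRect(np.argwhere(l==i)[:,::-1].astype(np.float32)))
                print(n,k,st[i],c[i].round(1),onz(p,*c[i],z).round(3),[onz(p,*q,z)[:2].round(3).tolist() for q in rect])
a=cv2.imread('pics/scene0.png')[160:330,130:370];cv2.imwrite('pics/c1.png',cv2.resize(a,None,fx=3.3,fy=3.3,interpolation=cv2.INTER_CUBIC))
E
```

```text
scene red [162 240  27  35 450] [175.4 260.6] [0.505 0.222 0.046] [[0.555, 0.258], [0.565, 0.19], [0.483, 0.192], [0.475, 0.256]]
scene yel [370 199  29  32 238] [385.6 213.1] [ 0.403 -0.303  0.033] [[0.461, -0.3], [0.47, -0.338], [0.352, -0.309], [0.345, -0.274]]
scene blue [378 168  26  25 349] [390.3 180.2] [ 0.473 -0.376  0.065] [[0.503, -0.348], [0.531, -0.401], [0.444, -0.404], [0.42, -0.353]]
scene black [ 336  176   94   60 1266] [385.6 206.7] [ 0.445 -0.349  0.003] [[0.554, -0.247], [0.65, -0.415], [0.361, -0.432], [0.304, -0.284]]
side red [186 249  21  29 284] [196.  264.3] [0.508 0.226 0.046] [[0.508, 0.268], [0.549, 0.195], [0.503, 0.183], [0.465, 0.255]]
side red [174 252   9  17  83] [178.4 260. ] [0.551 0.252 0.046] [[0.579, 0.252], [0.569, 0.232], [0.523, 0.253], [0.532, 0.272]]
side yel [336 182  28  25 302] [349.4 193.7] [ 0.406 -0.295  0.033] [[0.454, -0.275], [0.466, -0.319], [0.358, -0.313], [0.348, -0.271]]
side blue [338 154  23  21 265] [348.9 164. ] [ 0.477 -0.375  0.065] [[0.509, -0.346], [0.53, -0.401], [0.445, -0.403], [0.427, -0.35]]
side black [304 158  81  54 953] [346.1 185.3] [ 0.455 -0.346  0.003] [[0.571, -0.265], [0.636, -0.436], [0.363, -0.43], [0.323, -0.276]]
side black [390 221  43  99 767] [412.  278.6] [ 0.108 -0.185  0.003] [[0.082, -0.041], [0.184, -0.409], [0.135, -0.419], [0.043, -0.055]]
```

View pics/c1.png

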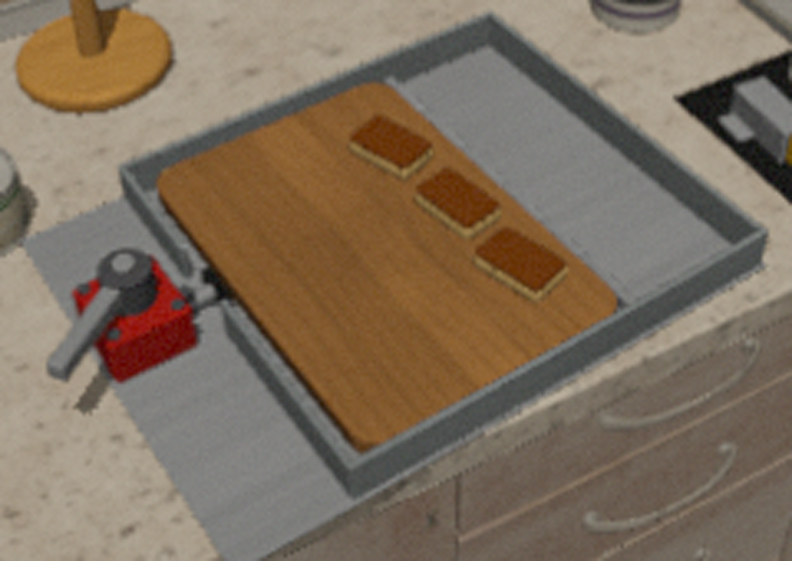

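```bash
python3 - <<'E'
from h import *
p=imaging.camera_params('scene')
f=lambda x,y,z:onz(p,130+(x+.5)/3.3-.5,160+(y+.5)/3.3-.5,z)
L=[f(*q,.0385) for q in((122,172),(490,14),(767,236),(352,493))]
# outer wall corners; local guess
for i in range(4):
    d=L[(i+1)%4]-L[i]; print(L[i][:2].round(4),np.linalg.norm(d).round(4),np.degrees(np.arctan2(d[1],d[0])).round(2))
print('lip ends',f(388,82,.018),f(622,303,.018))
print('hub',f(125,262,.08),'tip',f(60,368,.074))
for c in ((392,140),(457,196),(521,259)): print('crust',f(*c,.043).round(4))
p2=p
# mat corners etc: crop both
ims=[]
a=cv2.imread('pics/scene0.png')[165:240,325:435];b=cv2.imread('pics/side0.png')[147:222,290:400]
cv2.imwrite('pics/c2.png',np.vstack([cv2.resize(x,None,fx=4,fy=4,interpolation=cv2.INTER_CUBIC) for x in (a,b)]))
E
```

```text
[0.6775 0.1841] 0.357 -83.61
[ 0.7172 -0.1707] 0.3398 -174.52
[ 0.379  -0.2032] 0.3647 97.56
[0.331  0.1584] 0.3474 4.25
lip ends [ 0.69886095 -0.05850717  0.018     ] [ 0.39270344 -0.08547151  0.018     ]
hub [0.54238142 0.22196162 0.08      ] tip [0.47950573 0.28849325 0.074     ]
crust [ 0.6041 -0.0131  0.043 ]
crust [ 0.5237 -0.0255  0.043 ]
crust [ 0.4449 -0.0324  0.043 ]
```

View pics/c2.png

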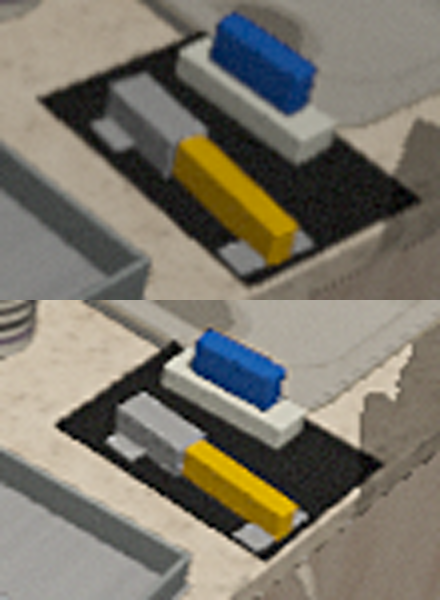

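```bash
cat >> h.py <<'E'
def pose():
    s=r.get_state(); return np.array(s['tool_pos']),R.from_quat(s['eef_rot'])
def yaw():
    x=pose()[1].as_matrix()[:,0]; return np.degrees(np.arctan2(x[1],x[0]))
def goto(x,y,z,deg,base=None):
    p,q=base or pose()
    a=np.radians(deg)/2; g=R.from_quat([np.cos(a),np.sin(a),0,0])
    d=q.inv().apply(np.array([x,y,z])-p); w=(q.inv()*g).as_rotvec()
    print('now',p.round(4),'delta',d.round(4),'rot',w.round(4),'|d|',np.linalg.norm(d).round(3))
E
python3 - <<'E'
from h import *
p=imaging.camera_params('wrist'); o,d=ray(p,256,192); P,q=pose()
print('cam in tool',q.inv().apply(o-P),'axis',q.inv().apply(d), 'xright',q.inv().apply(ray(p,356,192)[1]-d),p['fx'])
goto(.38,-.33,.26,5)
E
python3 -c "
from h import *
goto(.47,-.33,.24,5)"
```

```text
now [ 0.2675 -0.5642  0.238 ] delta [ 0.2833 -0.1249 -0.0018] rot [-0.0016  0.0004  0.3557] |d| 0.31
```

```bash
python3 steer.py '[[1,0.045,-0.02,0,0,0,0.06],[1,0.09,-0.04,0,0,0,0.12],[1,0.135,-0.06,0,0,0,0.18],[1,0.18,-0.08,0,0,0,0.24],[1,0.225,-0.1,0,0,0,0.3],[1,0.265,-0.115,0,0,0,0.35],[1,0.283,-0.125,0,0,0,0.356],[1,0.283,-0.125,0,0,0,0.356]]'; python3 - <<'E'
from h import *
im,p=snap('wrist','w1.png'); np.save('w1.npy',p,allow_pickle=True); print(pose()[0],yaw())
E
```

```text
clock: 0.9
tool_pos: [0.4728, -0.3261, 0.2384]
eef_rot: [0.999, 0.047, 0.001, -0.001]
contact_force: [0.3, -0.3, 0.6]
opening: 1.003
finger_force: 0.0
[ 0.47061982 -0.32905291  0.23838703] 5.184640409516441
```

View pics/w1.png

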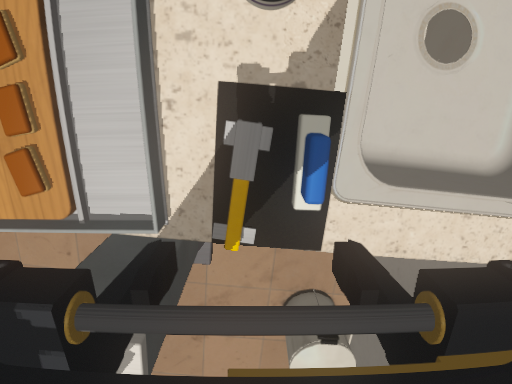

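```bash
cat >> h.py <<'E'
def tools(im,p,z0=.003,v=True):
    h=cv2.cvtColor(im,cv2.COLOR_RGB2HSV); H,S,V=[h[...,i].astype(int) for i in range(3)]
    out={}
    for k,m,z in (('yel',(H>20)&(H<32)&(S>190)&(V>70),.03+z0),('blue',(H>100)&(H<125)&(S>140),.062+z0)):
        m=m.astype(np.uint8); m[340:]=0; n,l,st,c=cv2.connectedComponentsWithStats(m)
        if n<2: continue
        i=1+st[1:,4].argmax()
        pts=np.array([onz(p,u,w,z)[:2] for w,u in np.argwhere(l==i)],np.float32)
        (cx,cy),(a,b),t=cv2.minAreaRect(pts*1000)
        if a<b: t+=90
        t=(t+90)%180-90
        out[k]=(cx/1000,cy/1000,t); print(k,'c',round(cx,1),round(cy,1),'size',round(a,1),round(b,1),'ang',round(t,2),'px',st[i])
    return out
E
python3 - <<'E'
from h import *
p=np.load('w1.npy',allow_pickle=True).item(); im=cv2.imread('pics/w1.png')[:,:,::-1].copy()
tools(im,p)
for n,px in (('mat',[(219,82),(344,93),(322,250),(211,246)]),('feet',[(226,122),(272,127),(213,224),(256,236)]),('sock top',[(237,122),(262,123)]),('yel end',[(228,246)])):
    for q in px: print(n,onz(p,*q,.003 if n=='mat' else .007 if n=='feet' else .033)[:2].round(4))
E
```

```text
yel c 415.0 -307.2 size 19.2 97.6 ang -3.3 px [ 225  179   24   72 1049]
blue c 491.6 -391.4 size 78.9 26.8 ang 3.14 px [ 301  133   30   71 1612]
mat [ 0.5762 -0.2723]
mat [ 0.5787 -0.4268]
mat [ 0.3627 -0.4346]
mat [ 0.3538 -0.2739]
feet [ 0.5294 -0.2845]
feet [ 0.5287 -0.3424]
feet [ 0.3902 -0.2756]
feet [ 0.3778 -0.3368]
sock top [ 0.5322 -0.2996]
sock top [ 0.5338 -0.3287]
yel end [ 0.3718 -0.3   ]
```

```bash
python3 -c "
from h import *
goto(.429,-.308,.09,-3.3)"
```

```text
now [ 0.4706 -0.3291  0.2384] delta [-0.0395 -0.0246  0.1484] rot [-0.0007  0.0006  0.1481] |d| 0.156
```

```bash
python3 steer.py '[[0.5,-0.01,-0.006,0.045,0,0,0.05],[0.5,-0.025,-0.015,0.09,0,0,0.1],[0.5,-0.0395,-0.0246,0.135,0,0,0.148],[0.5,-0.0395,-0.0246,0.15,0,0,0.148],[0.5,-0.0395,-0.0246,0.15,0,0,0.148],[0.5,-0.0395,-0.0246,0.15,0,0,0.148]]' 60; python3 - <<'E'
from h import *
im,p=snap('wrist'); tools(im,p)
goto(.429,-.308,.010,-3.3)
E
```

```text
clock: 1.55
tool_pos: [0.4281, -0.3113, 0.0891]
eef_rot: [0.999, -0.032, 0.0, 0.001]
contact_force: [-0.3, -0.4, 0.8]
opening: 0.504
finger_force: 0.0
yel c 415.5 -306.8 size 19.1 97.4 ang -3.13 px [ 235  172   28  119 3036]
blue c 490.1 -387.7 size 76.7 31.5 ang 3.08 px [ 352   60   56  136 6715]
now [ 0.4288 -0.3113  0.0897] delta [-0.0001 -0.0034  0.0797] rot [ 0.0018 -0.0018 -0.0053] |d| 0.08
```

```bash
python3 steer.py '[[0.5,0,-0.0034,0.03,0,0,-0.005],[0.5,0,-0.0034,0.06,0,0,-0.005],[0.5,0,-0.0034,0.08,0,0,-0.005],[0.5,0,-0.0034,0.08,0,0,-0.005],[0.0,0,-0.0034,0.08,0,0,-0.005],[0.0,0,-0.0034,0.08,0,0,-0.005],[0.0,0,-0.0034,0.08,0,0,-0.005],[0.0,0,-0.0034,0.08,0,0,-0.005]]' 60;python3 steer.py '[[0,0,0,-0.02,0,0,0],[0,0,0,-0.06,0,0,0],[0,0,0,-0.1,0,0,0],[0,0,0,-0.14,0,0,0],[0,0,0,-0.14,0,0,0]]'; python3 - <<'E'
from h import *
im,p=snap('wrist','w2.png'); np.save('w2.npy',p,allow_pickle=True)
print(pose()[0],yaw())
E
```

```text
clock: 2.4
tool_pos: [0.4295, -0.3069, 0.0101]
eef_rot: [1.0, -0.028, 0.001, 0.001]
contact_force: [-0.5, -0.2, 7.5]
opening: 0.219
finger_force: 60.0
clock: 2.9
tool_pos: [0.4312, -0.3078, 0.1536]
eef_rot: [1.0, -0.028, 0.004, 0.003]
contact_force: [0.6, -0.4, -0.9]
opening: 0.222
finger_force: 60.0
[ 0.42995356 -0.3069365   0.15129972] -3.2303962652281313
```

View pics/w2.png

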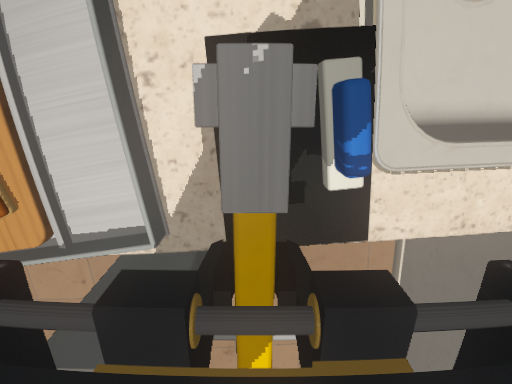

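```bash
python3 - <<'E'
from h import *
p=np.load('w2.npy',allow_pickle=True).item()
P,q=pose()
for u,v in ((220,46),(292,46),(220,210),(290,210)):
    print(q.inv().apply(onz(p,u,v,P[2]-.007+.030)-P).round(4), q.inv().apply(onz(p,u,v,P[2]-.007+.026)-P).round(4))
goto(.46,-.02,.22,-20); goto(.42,.15,.23,-35); goto(.377,.268,.23,-49)
E
```

```text
[ 0.1048 -0.0126 -0.0225] [ 0.1055 -0.0131 -0.0185]
[ 0.1048  0.0156 -0.0224] [ 0.1055  0.016  -0.0184]
[ 0.0367 -0.0147 -0.0229] [ 0.0353 -0.0152 -0.0189]
[ 0.0367  0.017  -0.0228] [ 0.0352  0.0175 -0.0188]
now [ 0.43   -0.3069  0.1513] delta [ 0.0142 -0.288  -0.0694] rot [ 0.002  -0.0053  0.2927] |d| 0.297
now [ 0.43   -0.3069  0.1513] delta [-0.0353 -0.4554 -0.0801] rot [ 0.0013 -0.0056  0.5545] |d| 0.464
now [ 0.43   -0.3069  0.1513] delta [-0.0849 -0.5708 -0.0807] rot [ 6.000e-04 -5.800e-03  7.988e-01] |d| 0.583
```

```bash
python3 steer.py '[[0,0,-0.04,-0.03,0,0,0.04],[0,0.005,-0.085,-0.05,0,0,0.08],[0,0.008,-0.13,-0.065,0,0,0.13],[0,0.012,-0.175,-0.07,0,0,0.18],[0,0.014,-0.22,-0.07,0,0,0.22],[0,0.014,-0.265,-0.07,0,0,0.27],[0,0.005,-0.31,-0.075,0,0,0.33],[0,-0.007,-0.355,-0.08,0,0,0.4],[0,-0.02,-0.4,-0.08,0,0,0.47],[0,-0.035,-0.445,-0.08,0,0,0.54]]'; python3 steer.py '[[0,0,-0.04,0,0,0,0.05],[0,0,-0.04,0,0,0,0.05],[0,0,-0.04,0,0,0,0.05]]';python3 -c "
from h import *
goto(.377,.268,.23,-49)"
```

```text
clock: 3.95
tool_pos: [0.4175, 0.1417, 0.2277]
eef_rot: [0.955, -0.295, -0.001, 0.001]
contact_force: [-0.2, 0.6, -1.4]
opening: 0.223
finger_force: 60.0
clock: 4.25
tool_pos: [0.4404, 0.1736, 0.2274]
eef_rot: [0.949, -0.316, -0.001, 0.001]
contact_force: [-0.2, -1.9, -2.5]
opening: 0.223
finger_force: 60.0
now [0.4404 0.1736 0.2274] delta [-0.1074 -0.0374 -0.0026] rot [2.800e-03 2.000e-04 2.114e-01] |d| 0.114
```

```bash
python3 steer.py '[[0,-0.04,-0.014,0,0,0,0.08],[0,-0.08,-0.028,0,0,0,0.16],[0,-0.107,-0.037,0,0,0,0.211],[0,-0.107,-0.037,0,0,0,0.211],[0,-0.107,-0.037,0,0,0,0.211],[0,-0.107,-0.037,0,0,0,0.211]]';python3 - <<'E'
from h import *
print(pose()[0],yaw())
im,p=snap('wrist','w3.png'); np.save('w3.npy',p,allow_pickle=True)
E
```

```text
clock: 4.85
tool_pos: [0.3788, 0.265, 0.2286]
eef_rot: [0.909, -0.417, 0.0, 0.001]
contact_force: [0.7, 0.1, -2.1]
opening: 0.223
finger_force: 60.0
[0.37875008 0.26497855 0.22858923] -49.29886802821427
```

View pics/w3.png

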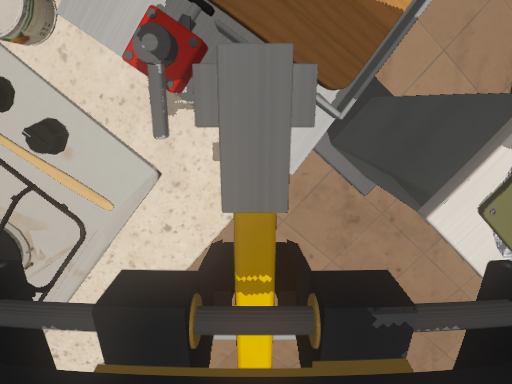

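```bash
python3 - <<'E'
from h import *
p=np.load('w3.npy',allow_pickle=True).item(); im=cv2.imread('pics/w3.png')
C=[onz(p,*q,.046)[:2] for q in ((156,5),(208,44),(178,91),(124,53))]
# refined corners from red mask (top face): min-area rect in world
h=cv2.cvtColor(im,cv2.COLOR_BGR2HSV);H,S,V=[h[...,i].astype(int) for i in range(3)]
m=((H<8)|(H>172))&(S>150)&(V>110); m[110:]=0; m[:,:100]=0;m[:,230:]=0
pts=np.array([onz(p,u,v,.046)[:2]*1000 for v,u in np.argwhere(m)],np.float32); print('red',cv2.minAreaRect(pts))
print(np.round(C,4),'mean',np.mean(C,0))
for i in range(4):
    d=C[(i+1)%4]-C[i]; print(np.linalg.norm(d).round(4),np.degrees(np.arctan2(d[1],d[0])).round(1))
t=onz(p,160,138,.074); print('tip',t,'stub base',onz(p,156.5,66,.074),'hub',onz(p,155,42,.08))
# stub centreline rows
g=cv2.cvtColor(im,cv2.COLOR_BGR2GRAY)
for v in (80,95,110,125,134): print(v,g[v,140:180].tolist())
E
```

```text
red ((537.8294677734375, 223.09686279296875), (70.83316040039062, 62.0538444519043), 5.811953544616699)
[[0.5706 0.1936]
 [0.5069 0.189 ]
 [0.5026 0.2459]
 [0.5697 0.2518]] mean [0.53748188 0.22006892]
0.0639 -175.8
0.057 94.4
0.0674 5.0
0.0581 -89.1
tip [0.48344771 0.29065427 0.074     ] stub base [0.52644492 0.23716181 0.074     ] hub [0.53812616 0.22043408 0.08      ]
80 [205, 206, 207, 207, 207, 205, 201, 168, 118, 103, 104, 105, 104, 105, 106, 105, 107, 107, 106, 101, 96, 88, 76, 73, 72, 68, 63, 64, 64, 65, 64, 75, 67, 63, 76, 78, 79, 84, 78, 76]
95 [202, 202, 201, 198, 195, 195, 198, 200, 198, 179, 102, 104, 105, 106, 106, 106, 106, 106, 107, 107, 103, 98, 90, 86, 79, 79, 109, 128, 132, 133, 133, 133, 133, 131, 126, 122, 123, 109, 105, 104]
110 [197, 198, 201, 200, 201, 200, 199, 199, 198, 198, 181, 131, 105, 107, 107, 108, 108, 107, 108, 107, 108, 105, 100, 116, 98, 86, 80, 105, 132, 131, 129, 125, 128, 133, 135, 135, 135, 163, 206, 206]
125 [208, 208, 208, 205, 199, 201, 206, 207, 206, 205, 206, 206, 150, 106, 107, 108, 109, 110, 109, 109, 109, 109, 107, 103, 98, 87, 82, 81, 136, 202, 202, 202, 203, 205, 205, 204, 202, 203, 202, 200]
134 [210, 210, 210, 210, 210, 210, 209, 208, 207, 206, 204, 202, 202, 127, 106, 108, 109, 111, 111, 110, 111, 110, 112, 116, 103, 97, 87, 87, 101, 164, 204, 202, 200, 201, 204, 206, 201, 189, 187, 190]
```

```bash
python3 - <<'E'
from h import *
p=np.load('w3.npy',allow_pickle=True).item()
P=[onz(p,u,v,.074)[:2] for u,v in ((154.8,80),(156.4,95),(158.8,125),(159.8,134))]; P=np.array(P)
print(P.round(4)); d=P[-1]-P[0]; print('ang',np.degrees(np.arctan2(d[1],d[0])))
E
```

```text
[[0.5202 0.2486]
 [0.5107 0.2589]
 [0.492  0.2809]
 [0.486  0.2875]]
ang 131.32043531782372
```

```bash
python3 -c "
from h import *
goto(.4574,.3244,.115,-50)"
```

```text
now [0.379  0.265  0.2287] delta [ 0.006  -0.0983  0.1137] rot [ 0.0006 -0.0007  0.0116] |d| 0.15
```

```bash
python3 steer.py '[[0,0.006,-0.04,0,0,0,0.012],[0,0.006,-0.08,0.01,0,0,0.012],[0,0.006,-0.098,0.05,0,0,0.012],[0,0.006,-0.0983,0.08,0,0,0.012],[0,0.006,-0.0983,0.1,0,0,0.012],[0,0.006,-0.0983,0.1137,0,0,0.012],[0,0.006,-0.0983,0.1137,0,0,0.012],[0,0.006,-0.0983,0.1137,0,0,0.012],[0,0.006,-0.0983,0.1137,0,0,0.012]]';python3 - <<'E'
from h import *
goto(.4574,.3244,.061,-50)
im,p=snap('scene'); im2,_=snap('side')
cv2.imwrite('pics/s1.png',cv2.resize(np.hstack([im[190:310,110:240],im2[190:310,130:260]])[:,:,::-1],None,fx=3,fy=3,interpolation=cv2.INTER_CUBIC))
E
```

```text
clock: 5.8
tool_pos: [0.4573, 0.3271, 0.1162]
eef_rot: [0.907, -0.421, 0.001, -0.001]
contact_force: [0.6, 1.2, -2.0]
opening: 0.222
finger_force: 60.0
now [0.4573 0.3271 0.1162] delta [0.0021 0.0018 0.0552] rot [-0.0024 -0.0003  0.0027] |d| 0.055
```

View pics/s1.png

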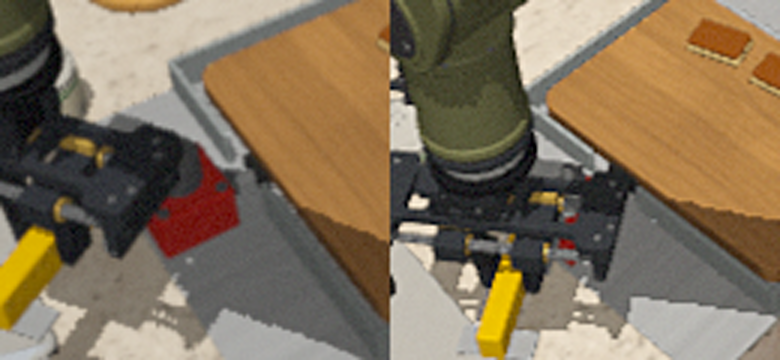

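```bash
python3 steer.py '[[0,0.001,0.001,0.015,0,0,0],[0,0.001,0.001,0.03,0,0,0],[0,0.001,0.001,0.03,0,0,0]]'; python3 steer.py '[[0,0,0,0.008,0,0,0],[0,0,0,0.016,0,0,0],[0,0,0,0.024,0,0,0],[0,0,0,0.024,0,0,0],[0,0,0,0.024,0,0,0]]';python3 - <<'E'
from h import *
s=r.get_state(); print(s['contact_force'],s['moment'],pose()[0])
im,p=snap('wrist','w4.png'); np.save('w4.npy',p,allow_pickle=True)
E
```

```text
clock: 6.2
tool_pos: [0.4553, 0.3256, 0.0843]
eef_rot: [0.907, -0.421, -0.001, 0.001]
contact_force: [-0.0, 0.1, -1.8]
opening: 0.223
finger_force: 60.0
clock: 6.7
tool_pos: [0.4562, 0.3256, 0.0608]
eef_rot: [0.907, -0.421, -0.0, 0.0]
contact_force: [0.2, -0.4, -1.5]
opening: 0.22
finger_force: 60.0
[ 0.22715728 -0.43173726 -1.45170177] [0.07104422 0.02972524 0.01285771] [0.45615375 0.32558105 0.06084028]
```

View pics/w4.png

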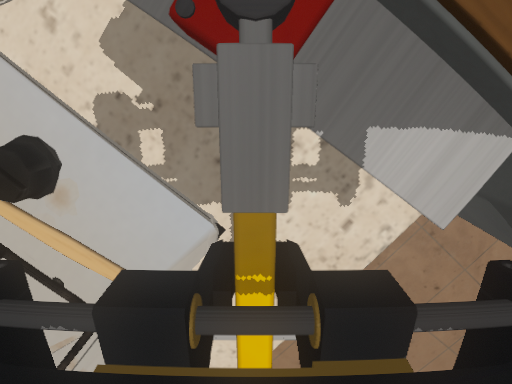

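```bash
python3 steer.py '[[0,0.0005,0.0132,0,0,0,-0.1],[0,0.0022,0.0264,0,0,0,-0.2],[0,0.0053,0.0393,0,0,0,-0.3],[0,0.0097,0.0518,0,0,0,-0.4],[0,0.0152,0.0637,0,0,0,-0.5],[0,0.022,0.0751,0,0,0,-0.6],[0,0.0299,0.0859,0,0,0,-0.7],[0,0.0299,0.0859,0,0,0,-0.7],[0,0.0299,0.0859,0,0,0,-0.7]]' 60; python3 - <<'E'
from h import *
s=r.get_state(); print(s['contact_force'],s['moment'],pose()[0],yaw())
im,p=snap('wrist','w5.png')
E
```

```text
clock: 7.65
tool_pos: [0.4122, 0.2524, 0.0617]
eef_rot: [0.997, -0.083, 0.002, -0.004]
contact_force: [1.6, 9.0, -3.9]
opening: 0.22
finger_force: 60.0
[ 1.6017004   8.99991775 -3.90817004] [ 1.96381855 -0.07583858 -0.05191828] [0.4122057  0.25240546 0.06173662] -9.514052107173313
```

View pics/w5.png

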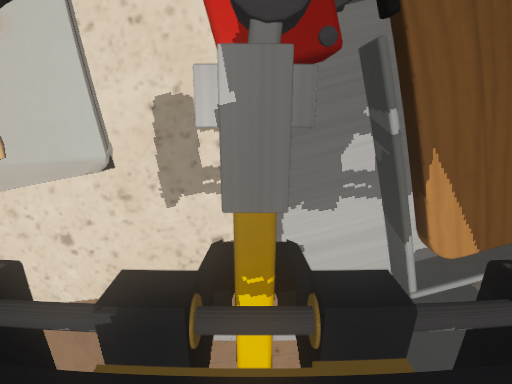

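```bash
python3 steer.py '[[0,0.0005,0.0132,0,0,0,-0.1],[0,0.0022,0.0264,0,0,0,-0.2],[0,0.0053,0.0393,0,0,0,-0.3],[0,0.0097,0.0518,0,0,0,-0.4],[0,0.0152,0.0637,0,0,0,-0.5],[0,0.022,0.0751,0,0,0,-0.6],[0,0.0299,0.0859,0,0,0,-0.7],[0,0.0299,0.0859,0,0,0,-0.7],[0,0.0299,0.0859,0,0,0,-0.7]]' 60; python3 - <<'E'
from h import *
s=r.get_state(); print(s['contact_force'],s['moment'],pose()[0],yaw())
im,p=snap('wrist','w6.png')
d=np.array([.539,.2215])-pose()[0][:2]; print(np.linalg.norm(d),np.degrees(np.arctan2(d[1],d[0])))
E
```

```text
clock: 8.6
tool_pos: [0.425, 0.1581, 0.0612]
eef_rot: [0.965, 0.261, 0.0, -0.0]
contact_force: [0.1, -0.6, -0.9]
opening: 0.224
finger_force: 60.0
[ 0.13085805 -0.59577048 -0.92040806] [-0.24983907 -0.18719736 -0.11242131] [0.42501278 0.15814854 0.06123531] 30.27208643249896
0.1303723201683112 28.99948298731452
```

View pics/w6.png

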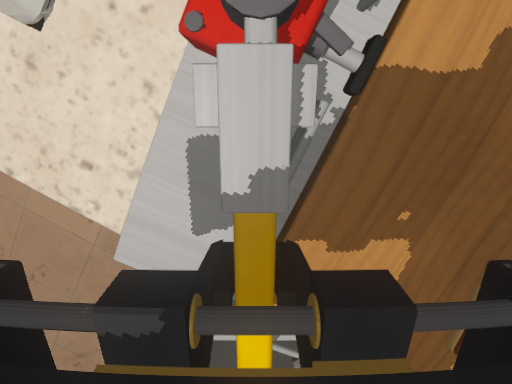

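```bash
python3 steer.py '[[0,0.0003,0.007,0,0,0,-0.05],[0,0.0003,0.007,0,0,0,-0.05],[0,0.0003,0.007,0,0,0,-0.05]]' 60; python3 steer.py '[[0,0,-0.007,0,0,0,0.05],[0,0,-0.007,0,0,0,0.05],[0,0,-0.007,-0.02,0,0,0.05],[0,0,-0.007,-0.05,0,0,0.05],[0,0,-0.007,-0.09,0,0,0.05],[0,0,-0.007,-0.12,0,0,0.05],[0,0,-0.007,-0.12,0,0,0.05]]';python3 - <<'E'
from h import *
print(pose()[0],yaw())
goto(.42,.16,.2,30)
im,p=snap('wrist','w7.png'); np.save('w7.npy',p,allow_pickle=True)
E
```

```text
clock: 8.95
tool_pos: [0.4283, 0.1529, 0.061]
eef_rot: [0.958, 0.286, 0.0, -0.0]
contact_force: [-0.1, 0.0, -0.8]
opening: 0.217
finger_force: 60.0
clock: 9.65
tool_pos: [0.4264, 0.159, 0.1841]
eef_rot: [0.965, 0.263, 0.003, -0.001]
contact_force: [0.7, -0.8, -2.1]
opening: 0.225
finger_force: 60.0
[0.42644121 0.15902299 0.18414529] 30.496432521938416
now [0.4264 0.159  0.1841] delta [-0.0049 -0.0041 -0.0159] rot [ 0.0003 -0.0071  0.0087] |d| 0.017
```

View pics/w7.png

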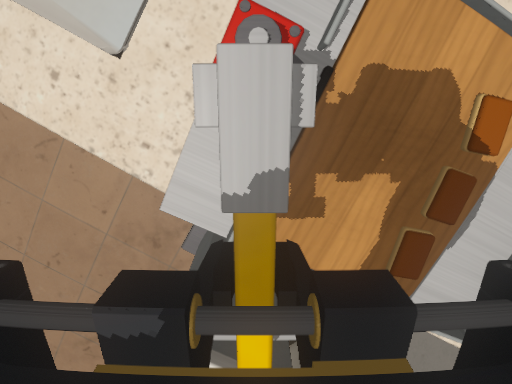

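```bash
python3 steer.py '[[0,-0.023,0.04,0,0,0,0.06],[0,-0.047,0.08,0,0,0,0.12],[0,-0.07,0.12,0,0,0,0.18],[0,-0.093,0.16,0,0,0,0.24],[0,-0.116,0.2,0,0,0,0.3],[0,-0.14,0.24,0,0,0,0.36],[0,-0.163,0.28,0,0,0,0.42],[0,-0.187,0.32,0,0,0,0.48],[0,-0.21,0.36,0,0,0,0.54],[0,-0.232,0.4,0,0,0,0.588]]';python3 steer.py '[[0,0,0,0,0,0,0],[0,0,0,0,0,0,0],[0,0,0,0,0,0,0]]'; cat >> h.py <<'E'
PIV=np.array([.539,.2215])
def lever(im,p,z=.074):
    h=cv2.cvtColor(im,cv2.COLOR_RGB2HSV).astype(int); A=[]
    for v in range(150,340):
        for u in range(110,270):
            if h[v,u,1]<60 and 60<h[v,u,2]<150:
                d=onz(p,u,v,z)[:2]-PIV; n=np.hypot(*d)
                if .03<n<.088: A.append((np.degrees(np.arctan2(d[1],d[0]))%360,n))
    A=np.array(A); print(np.histogram(A[:,0],bins=np.arange(0,361,10))[0] if len(A) else None)
E
python3 - <<'E'
from h import *
for n in ('scene','side'):
    im,p=snap(n,n+'2.png'); lever(cv2.imread('pics/%s0.png'%n)[:,:,::-1],p); lever(im,p)
goto(.4295,-.3075,.12,-3.2)
im,p=snap('wrist','w8.png'); np.save('w8.npy',p,allow_pickle=True); tools(im,p)
E
```

```text
clock: 10.7
tool_pos: [0.426, -0.3057, 0.1791]
eef_rot: [1.0, -0.029, -0.002, -0.001]
contact_force: [1.6, -0.1, -2.0]
opening: 0.223
finger_force: 60.0
clock: 11.0
tool_pos: [0.4268, -0.3025, 0.1798]
eef_rot: [1.0, -0.027, -0.001, -0.001]
contact_force: [-1.0, 0.6, -1.6]
opening: 0.218
finger_force: 60.0
[46 49 60 68 74 47 34 29 23 16 13 15 84 93 31  5  0  3  6 26 62 72 44 20
 26 23 17 17 17 19 25 35 57 74 59 51]
[43 47 56 64 71 45 33 27 22 15 11  9  8 10 17  6  0  3 13 59 99 88 52 33
 31 28 20 20 20 23 30 42 64 74 58 47]
[ 0  0  0  0  0  1  1  6  4  5  3  6 10 40  7  3  3  3  4 12 43 31 12  7
  2  2  1  3  4  6  9 13 22 35 44  9]
[ 0  0  0  0  0  0  0  4  2  3  1  1  3  2  4  2  2  1 20 58 30 14 17 14
  4  2  2  1  4  6  7 12 21 36 41  8]
now [ 0.4273 -0.3026  0.1804] delta [0.0025 0.0049 0.0604] rot [-0.0017  0.0013  0.0019] |d| 0.061
yel c 338.5 -297.4 size 46.5 118.5 ang -3.03 px [ 233  213   43   93 3751]
blue c 490.0 -389.2 size 77.0 29.5 ang 2.72 px [ 333   74   35   92 2858]
```

```bash
cat > lv.py <<'E'
from h import *
import sys
def lev(a,b):  # newly appearing dark-grey pixels, old a -> new b
  for n in ('scene','side'):
    p=imaging.camera_params(n); A=cv2.imread(f'pics/{n}{a}.png').astype(int);B=cv2.imread(f'pics/{n}{b}.png').astype(int)
    D=np.abs(A-B).max(2)>25; h=cv2.cvtColor(B.astype(np.uint8),cv2.COLOR_BGR2HSV)
    D&=(h[...,1]<60)&(h[...,2]>60); Q=[]
    for v,u in np.argwhere(D):
        d=onz(p,u,v,.074)[:2]-PIV
        if np.hypot(*d)<.11: Q.append(d*1000)
    Q=np.array(Q,np.float32)
    f=cv2.fitLine(Q,cv2.DIST_HUBER,0,.01,.01).ravel(); n_=np.hypot(Q[:,0],Q[:,1])
    print(n,len(Q),'line ang',np.degrees(np.arctan2(f[1],f[0]))%180,'thru',f[2:],'far',Q[n_>60].mean(0) if (n_>60).any() else None,n_.max())
lev(*sys.argv[1:3])
E
python3 lv.py 0 2; python3 lv.py 2 0
```

```text
scene 662 line ang 105.25238 thru [-47.136177    7.7237844] far [-61.51217   10.137325] 109.9798
side 465 line ang 112.56362 thru [-46.809612  17.294622] far [-55.77164    8.799832] 109.125694
scene 543 line ang 87.85952 thru [-52.60651   26.816927] far [-66.934296  17.478937] 109.9798
side 401 line ang 85.05594 thru [-54.0185    17.190052] far [-61.92654   16.340065] 109.125694
```

```bash
python3 - <<'E'
import cv2,numpy as np
a=cv2.imread('pics/scene2.png')[200:310,120:230];b=cv2.imread('pics/side2.png')[210:320,140:250];
w=cv2.imread('pics/w8.png')
cv2.imwrite('pics/c3.png',np.hstack([cv2.resize(x,(390,390),interpolation=cv2.INTER_CUBIC) for x in (a,b)]))
E
```

```text
(no output)
```

View pics/c3.png

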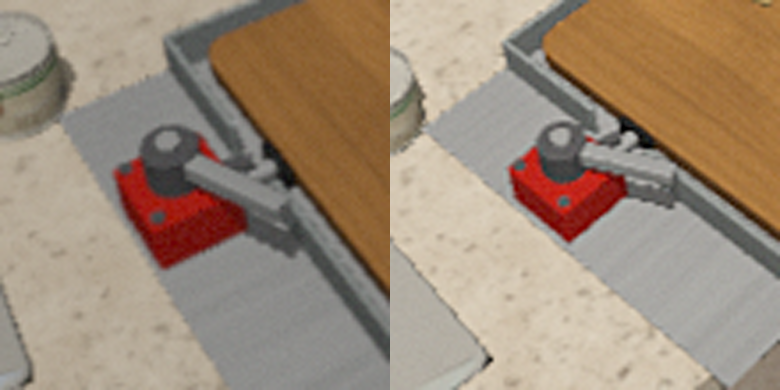

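```bash
python3 - <<'E'
from h import *
for n,t,h in (('scene',(200,258),(167,239)),('side',(220,258.5),(189.4,248))):
    p=imaging.camera_params(n); a=onz(p,*t,.074);b=onz(p,*h,.084); d=a-b; print(a,b,np.hypot(*d[:2]),np.degrees(np.arctan2(d[1],d[0]))%360)
P,q=pose();p=np.load('w8.npy',allow_pickle=True).item()
E
```

```text
[0.4608963  0.17826313 0.074     ] [0.53907256 0.22371321 0.084     ] 0.09042808159239296 210.17284349610642
[0.46192743 0.17955542 0.074     ] [0.53668392 0.22129489 0.084     ] 0.08561960596402869 209.17633179086778
```

```bash
python3 steer.py '[[0,0.002,0.004,0.045,0,0,0],[0,0.0025,0.0045,0.09,0,0,0],[0,0.0025,0.0045,0.13,0,0,0],[0,0.0025,0.0045,0.155,0,0,0],[0,0.0025,0.0045,0.165,0,0,0],[0,0.0025,0.0045,0.169,0,0,0],[0,0.0025,0.0045,0.169,0,0,0]]'; python3 steer.py '[[0.4,0,0,0,0,0,0],[0.4,0,0,0,0,0,0],[0.4,0,0,0,0,0,0],[0.4,0,0,-0.03,0,0,0],[0.4,0,0,-0.08,0,0,0],[0.4,0,0,-0.13,0,0,0],[0.4,0.04,0.01,-0.18,0,0,0],[0.4,0.04,0.01,-0.22,0,0,0],[0.4,0.04,0.01,-0.22,0,0,0],[0.4,0.04,0.01,-0.22,0,0,0]]';python3 - <<'E'
from h import *
im,p=snap('wrist','w9.png'); np.save('w9.npy',p,allow_pickle=True); print(pose()[0],yaw());tools(im,p)
E
```

```text
clock: 11.85
tool_pos: [0.4301, -0.3093, 0.0126]
eef_rot: [1.0, -0.028, 0.0, 0.0]
contact_force: [-0.7, -0.9, -0.5]
opening: 0.22
finger_force: 60.0
clock: 12.85
tool_pos: [0.4694, -0.322, 0.2337]
eef_rot: [1.0, -0.029, 0.002, 0.001]
contact_force: [-0.3, 0.2, -0.2]
opening: 0.403
finger_force: 0.0
[ 0.46809608 -0.32137083  0.2320294 ] -3.285242751644386
yel c 415.7 -308.2 size 18.4 96.2 ang -3.33 px [ 238  180   16   72 1081]
blue c 491.5 -391.2 size 78.9 26.2 ang 3.18 px [ 303  121   27   73 1675]
```

```bash
python3 -c "
from h import *
goto(.491,-.392,.035,3.1)"
```

```text
now [ 0.4681 -0.3214  0.232 ] delta [0.027  0.0692 0.197 ] rot [-1.000e-04  5.000e-04 -1.114e-01] |d| 0.211
```

```bash
python3 steer.py '[[0.5,0.01,0.03,0.02,0,0,-0.05],[0.5,0.02,0.055,0.06,0,0,-0.1],[0.5,0.027,0.069,0.1,0,0,-0.111],[0.5,0.027,0.069,0.14,0,0,-0.111],[0.5,0.027,0.069,0.14,0,0,-0.111],[0.5,0.027,0.069,0.14,0,0,-0.111]]'; python3 - <<'E'
from h import *
im,p=snap('wrist'); tools(im,p); goto(.491,-.392,.035,3.1)
E
```

```text
clock: 13.5
tool_pos: [0.4905, -0.391, 0.0909]
eef_rot: [1.0, 0.027, -0.002, -0.001]
contact_force: [-0.6, 0.3, 0.6]
opening: 0.498
finger_force: 0.0
yel c 448.2 -314.8 size 25.6 37.5 ang -2.36 px [140 243  33  41 903]
blue c 494.3 -394.4 size 82.8 22.1 ang 3.11 px [ 243  168   36  120 4036]
now [ 0.4918 -0.3918  0.0926] delta [-0.0009  0.0002  0.0576] rot [-0.0002  0.0001  0.    ] |d| 0.058
```

```bash
python3 steer.py '[[0.5,0.001,0.0015,0.03,0,0,0],[0.5,0.001,0.0015,0.0575,0,0,0],[0.5,0.001,0.0015,0.0575,0,0,0],[0,0.001,0.0015,0.0575,0,0,0],[0,0.001,0.0015,0.0575,0,0,0],[0,0.001,0.0015,0.0575,0,0,0],[0,0.001,0.0015,0.0575,0,0,0],[0,0.001,0.0015,0.0575,0,0,0]]' 60;python3 steer.py '[[0,0,0,-0.03,0,0,0],[0,0,0,-0.07,0,0,0],[0,0,0,-0.11,0,0,0],[0,0,0,-0.15,0,0,0],[0,0,0,-0.15,0,0,0],[0,0,0,-0.15,0,0,0]]'; python3 - <<'E'
from h import *
im,p=snap('wrist','w10.png'); np.save('w10.npy',p,allow_pickle=True); print(pose()[0],yaw());tools(im,p)
im,p=snap('scene','scene3.png'); im,p=snap('side','side3.png')
E
```

```text
clock: 14.35
tool_pos: [0.4942, -0.3945, 0.0367]
eef_rot: [1.0, 0.027, 0.001, 0.001]
contact_force: [-0.7, 0.1, 7.0]
opening: 0.267
finger_force: 60.0
clock: 14.95
tool_pos: [0.493, -0.3936, 0.1855]
eef_rot: [1.0, 0.027, 0.001, 0.0]
contact_force: [-0.0, -0.4, -2.5]
opening: 0.268
finger_force: 60.0
[ 0.49210267 -0.39292213  0.18392871] 3.083957056188172
yel c 425.3 -312.7 size 23.1 78.9 ang -2.4 px [ 169  206   22   64 1267]
blue c 429.3 -396.6 size 125.6 51.3 ang 3.18 px [ 229  195   50  111 5026]
```

```bash
cat >> h.py <<'E'
def crusts(im,p,z=.043):
    h=cv2.cvtColor(im,cv2.COLOR_RGB2HSV).astype(int); H,S,V=h[...,0],h[...,1],h[...,2]
    m=((H<14)&(S>150)&(V>60)&(V<190)).astype(np.uint8); m=cv2.morphologyEx(m,cv2.MORPH_OPEN,np.ones((2,2)))
    n,l,st,c=cv2.connectedComponentsWithStats(m); out=[]
    for i in range(1,n):
        if st[i,4]<50: continue
        w=onz(p,*c[i],z)[:2]
        if not(.3<w[0]<.75 and -.25<w[1]<.18): continue
        q=np.array([onz(p,u,v,z)[:2]*1000 for v,u in np.argwhere(l==i)],np.float32)
        b=cv2.boxPoints(cv2.minAreaRect(q))
        if max(cv2.minAreaRect(q)[1])>90: print('big',w); continue
        out.append(w); print('crust',w.round(4),'hold',tohold(w).round(1),'rect',np.round(cv2.minAreaRect(q)[1],0),np.round([tohold(x/1000) for x in b]).astype(int).tolist())
    return out
HO=np.array([.5245,.037]); HY=np.radians(5.5)
def tohold(w):
    d=np.array(w)-HO; c,s=np.cos(HY),np.sin(HY); return np.array([c*d[0]+s*d[1],-s*d[0]+c*d[1]])*1000
def fromhold(x,y):
    c,s=np.cos(HY),np.sin(HY); return HO+np.array([c*x-s*y,s*x+c*y])/1000
E
python3 - <<'E'
from h import *
for n in ('scene','side'):
    im=cv2.imread(f'pics/{n}3.png')[:,:,::-1].copy(); h=cv2.cvtColor(im,cv2.COLOR_RGB2HSV)
    print(n, [h[v,u].tolist() for u,v in (((249,202),(268,219),(288,238),(240,240),(215,225)) if n=='scene' else ((240,203),(260,215),(281,228),(240,240),(215,225)))])
    crusts(im,imaging.camera_params(n))
E
```

```text
scene [[13, 214, 113], [12, 209, 112], [15, 253, 112], [16, 169, 127], [15, 167, 136]]
side [[15, 242, 136], [12, 203, 141], [12, 198, 142], [16, 162, 161], [16, 158, 169]]
```

```bash
sed -i 's/m=((H<14)&(S>150)&(V>60)&(V<190))/m=((H<19)\&(S>190)\&(V>60)\&(V<200))/' h.py; python3 - <<'E'
from h import *
for n in ('scene','side'):
    im=cv2.imread(f'pics/{n}3.png')[:,:,::-1].copy(); print(n)
    crusts(im,imaging.camera_params(n))
for w in ((.6989,-.0585),(.3927,-.0855),(.6775,.1841),(.7172,-.1707),(.379,-.2032),(.331,.1584),(.539,.2215)): print(tohold(w))
# wrist w1: wall right-outer edge & lip
p=np.load('w1.npy',allow_pickle=True).item(); im=cv2.imread('pics/w1.png'); g=cv2.cvtColor(im,cv2.COLOR_BGR2GRAY)
for v in (30,100,170): print(v,g[v,40:170:2].tolist())
E
```

```text
scene
crust [ 0.5977 -0.0155] hold [ 67.8 -59.3] rect [57. 37.] [[36, -48], [46, -84], [101, -69], [91, -33]]
crust [ 0.5175 -0.0288] hold [-13.3 -64.8] rect [58. 36.] [[-44, -52], [-38, -88], [19, -79], [13, -43]]
crust [ 0.4412 -0.036 ] hold [-89.9 -64.7] rect [57. 36.] [[-121, -54], [-112, -89], [-57, -75], [-66, -39]]
side
crust [ 0.5986 -0.0134] hold [ 68.9 -57.2] rect [56. 37.] [[37, -48], [47, -84], [101, -68], [90, -32]]
crust [ 0.5177 -0.0267] hold [-12.9 -62.7] rect [56. 35.] [[-42, -49], [-38, -84], [18, -77], [13, -42]]
crust [ 0.4419 -0.0341] hold [-89.1 -62.8] rect [55. 37.] [[-120, -52], [-111, -87], [-58, -74], [-66, -39]]
[ 164.44382763 -111.77583618]
[-142.93432363 -109.30356412]
[166.39452855 131.75838064]
[ 171.90568463 -225.21326691]
[-167.85229662 -225.14860986]
[-180.97349003  139.38725159]
[ 32.11678622 182.26083519]
30 [103, 57, 53, 65, 173, 175, 161, 73, 75, 72, 114, 172, 173, 173, 173, 173, 174, 174, 174, 174, 174, 173, 173, 173, 173, 173, 172, 173, 173, 173, 173, 173, 174, 174, 174, 175, 175, 175, 175, 175, 176, 177, 177, 177, 177, 177, 173, 156, 147, 80, 66, 67, 68, 68, 103, 102, 130, 153, 205, 205, 209, 209, 208, 208, 205]
100 [139, 143, 143, 138, 135, 116, 66, 62, 83, 172, 179, 153, 77, 77, 81, 136, 177, 177, 177, 178, 178, 178, 178, 179, 179, 179, 180, 180, 180, 181, 181, 182, 182, 182, 183, 183, 183, 184, 184, 184, 184, 184, 184, 184, 184, 184, 184, 185, 185, 185, 160, 152, 83, 76, 76, 77, 77, 111, 109, 142, 187, 189, 189, 176, 170]
170 [96, 86, 85, 88, 132, 144, 141, 136, 138, 141, 141, 134, 76, 63, 69, 170, 177, 142, 78, 79, 96, 132, 181, 182, 183, 184, 184, 184, 184, 185, 185, 186, 186, 187, 187, 187, 188, 188, 188, 188, 189, 189, 189, 189, 189, 190, 189, 190, 190, 190, 190, 190, 190, 177, 166, 140, 80, 80, 81, 80, 103, 108, 140, 140, 211]
```

```bash
python3 -c "
from h import *
print(fromhold(87,8),fromhold(-51,8)); goto(*fromhold(87,8),.184,5.5)"
```

```text
[0.6103327  0.05330175] [0.47296803 0.04007504]
now [ 0.4917 -0.3926  0.1827] delta [ 0.1425 -0.4388 -0.0006] rot [-0.0025  0.003  -0.042 ] |d| 0.461
```

```bash
python3 steer.py '[[0,0.014,-0.044,0,0,0,-0.01],[0,0.028,-0.088,0,0,0,-0.02],[0,0.043,-0.132,0,0,0,-0.03],[0,0.057,-0.176,0,0,0,-0.042],[0,0.071,-0.22,0,0,0,-0.042],[0,0.085,-0.264,0,0,0,-0.042],[0,0.1,-0.308,0,0,0,-0.042],[0,0.114,-0.352,0,0,0,-0.042],[0,0.128,-0.396,0,0,0,-0.042],[0,0.1425,-0.4385,0,0,0,-0.042]]';python3 steer.py '[[0,0,0,0,0,0,0],[0,0,0,0,0,0,0],[0,0,0,0,0,0,0]]';python3 - <<'E'
from h import *
goto(*fromhold(87,8),.0585,5.5)
im,p=snap('wrist','w11.png'); np.save('w11.npy',p,allow_pickle=True)
crusts(im,p)
E
```

```text
clock: 16.1
tool_pos: [0.6108, 0.0541, 0.1828]
eef_rot: [0.999, 0.048, -0.002, 0.0]
contact_force: [1.6, -1.0, -2.4]
opening: 0.267
finger_force: 60.0
clock: 16.4
tool_pos: [0.6107, 0.0501, 0.1833]
eef_rot: [0.999, 0.047, -0.001, 0.001]
contact_force: [-0.1, -0.8, -2.5]
opening: 0.267
finger_force: 60.0
now [0.6107 0.0501 0.1833] delta [ 0.0003 -0.0035  0.1248] rot [ 0.0018  0.0028 -0.0019] |d| 0.125
crust [ 0.6064 -0.0197] hold [ 76.  -64.3] rect [56. 34.] [[45, -52], [55, -85], [109, -70], [99, -37]]
crust [ 0.5402 -0.0315] hold [  9.1 -69.7] rect [35. 30.] [[-12, -56], [-7, -85], [27, -79], [22, -50]]
```

```bash
python3 steer.py '[[0,0.005,-0.003,0.045,0,0,0],[0,0.005,-0.003,0.09,0,0,0],[0,0.005,-0.003,0.11,0,0,0],[0,0.005,-0.003,0.118,0,0,0],[0,0.005,-0.003,0.1235,0,0,0],[0,0.005,-0.003,0.1235,0,0,0],[0,0.005,-0.003,0.1235,0,0,0]]';python3 -c "
from h import *
print(pose()[0],tohold(pose()[0][:2]),yaw(),r.get_state()['contact_force'])"
```

```text
clock: 17.15
tool_pos: [0.6174, 0.0552, 0.0623]
eef_rot: [0.999, 0.048, 0.001, 0.0]
contact_force: [0.3, -0.6, -2.0]
opening: 0.269
finger_force: 60.0
[0.61738632 0.05521201 0.06234367] [94.20423613  9.22540475] 5.459848879698217 [ 0.26439809 -0.61515243 -2.04257873]
```

```bash
python3 steer.py '[[0,0,0,0.003,0,0,0],[0,0,0,0.003,0,0,0]]'; python3 steer.py '[[0,0,0.014,0,0,0,0],[0,0,0.028,0,0,0,0],[0,0,0.042,0,0,0,0],[0,0,0.056,0,0,0,0],[0,0,0.07,0,0,0,0],[0,0,0.084,0,0,0,0],[0,0,0.098,0,0,0,0],[0,0,0.112,0,0,0,0],[0,0,0.126,0,0,0,0],[0,0,0.14,0,0,0,0]]'; python3 steer.py '[[0,0,0,0,0,0,0],[0,0,0,0,0,0,0]]'; python3 -c "
from h import *
print(pose()[0],tohold(pose()[0][:2]),yaw())
im,p=snap('scene','scene4.png'); crusts(im,p)"
```

```text
clock: 17.35
tool_pos: [0.6169, 0.0555, 0.0587]
eef_rot: [0.999, 0.048, 0.001, -0.0]
contact_force: [0.1, -0.2, -1.5]
opening: 0.268
finger_force: 60.0
clock: 18.35
tool_pos: [0.63, -0.084, 0.0585]
eef_rot: [0.999, 0.048, 0.0, -0.001]
contact_force: [0.9, 0.6, -1.4]
opening: 0.263
finger_force: 60.0
clock: 18.55
tool_pos: [0.6286, -0.086, 0.0573]
eef_rot: [0.999, 0.047, -0.001, 0.001]
contact_force: [-0.9, 1.7, -2.8]
opening: 0.263
finger_force: 60.0
[ 0.6285946  -0.08596582  0.05728667] [  91.82961614 -132.37673645] 5.372343625970073
crust [ 0.5174 -0.0285] hold [-13.3 -64.5] rect [57. 34.] [[-43, -51], [-39, -85], [18, -78], [14, -44]]
crust [ 0.4412 -0.0357] hold [-89.9 -64.3] rect [57. 36.] [[-121, -54], [-112, -88], [-57, -74], [-66, -39]]
```

```bash
python3 steer.py '[[0,0,0,-0.04,0,0,0],[0,0,0,-0.08,0,0,0],[0,-0.03,-0.03,-0.08,0,0,0],[0,-0.06,-0.06,-0.08,0,0,0],[0,-0.09,-0.09,-0.08,0,0,0],[0,-0.12,-0.12,-0.08,0,0,0],[0,-0.143,-0.14,-0.08,0,0,0],[0,-0.143,-0.14,-0.08,0,0,0],[0,-0.143,-0.14,-0.08,0,0,0]]'; python3 -c "
from h import *
P=pose()[0];print(P,tohold(P[:2]),yaw()); goto(*fromhold(-51,8),.058,5.5)
im,p=snap('scene','scene5.png'); crusts(im,p); crusts(im,p,.022)
im,p=snap('side','side5.png'); crusts(im,p); crusts(im,p,.022)"
```

```text
clock: 19.5
tool_pos: [0.4739, 0.0424, 0.138]
eef_rot: [0.999, 0.049, 0.0, 0.0]
contact_force: [1.2, -0.6, -1.6]
opening: 0.265
finger_force: 60.0
[0.47387098 0.042406   0.13804089] [-49.87779474  10.23369166] 5.607336002103239
now [0.4739 0.0424 0.138 ] delta [-0.0011  0.0022  0.08  ] rot [ 0.0003 -0.0001  0.0019] |d| 0.08
crust [ 0.5762 -0.1065] hold [  37.8 -147.8] rect [51. 30.] [[14, -133], [13, -162], [64, -163], [64, -133]]
crust [ 0.4407 -0.0344] hold [-90.2 -63. ] rect [57. 36.] [[-121, -54], [-112, -89], [-57, -74], [-66, -39]]
crust [ 0.5972 -0.1202] hold [  57.3 -163.5] rect [52. 31.] [[32, -148], [32, -179], [85, -179], [85, -148]]
crust [ 0.4576 -0.046 ] hold [-74.6 -76.2] rect [59. 37.] [[-106, -67], [-97, -102], [-40, -87], [-50, -52]]
crust [ 0.4355 -0.0353] hold [-95.5 -63.4] rect [50. 36.] [[-120, -52], [-111, -87], [-63, -74], [-72, -39]]
crust [ 0.4476 -0.049 ] hold [-84.8 -78.2] rect [51. 37.] [[-110, -66], [-101, -102], [-51, -89], [-61, -54]]
```

```bash
python3 steer.py '[[0,-0.001,0.001,0.04,0,0,0],[0,-0.001,0.001,0.065,0,0,0],[0,-0.001,0.001,0.074,0,0,0],[0,-0.001,0.001,0.0795,0,0,0],[0,-0.001,0.001,0.0795,0,0,0]]'; python3 steer.py '[[0,0,0.014,0,0,0,0],[0,0,0.028,0,0,0,0],[0,0,0.042,0,0,0,0],[0,0,0.056,0,0,0,0],[0,0,0.07,0,0,0,0],[0,0,0.084,0,0,0,0],[0,0,0.098,0,0,0,0],[0,0,0.112,0,0,0,0],[0,0,0.126,0,0,0,0],[0,0,0.141,0,0,0,0]]'; python3 steer.py '[[0,0,0,0,0,0,0],[0,0,0,-0.04,0,0,0],[0,0,0,-0.08,0,0,0],[0,0,0,-0.12,0,0,0],[0,0.02,0.04,-0.12,0,0,0],[0,0.03,0.08,-0.12,0,0,0],[0,0.04,0.12,-0.12,0,0,0],[0,0.04,0.12,-0.12,0,0,0],[0,0.04,0.12,-0.12,0,0,0]]'; python3 -c "
from h import *
P=pose()[0];print(P,tohold(P[:2]),yaw());
for n in ('scene','side'):
  im,p=snap(n,n+'6.png'); print(n); crusts(im,p,.022)"
```

```text
clock: 20.1
tool_pos: [0.474, 0.0402, 0.0591]
eef_rot: [0.999, 0.047, 0.001, 0.0]
contact_force: [0.2, -1.0, -1.8]
opening: 0.269
finger_force: 60.0
clock: 21.1
tool_pos: [0.4877, -0.1006, 0.0595]
eef_rot: [0.999, 0.048, 0.001, 0.0]
contact_force: [-1.1, 0.2, -1.8]
opening: 0.264
finger_force: 60.0
clock: 22.0
tool_pos: [0.5377, -0.2155, 0.1787]
eef_rot: [0.999, 0.047, 0.0, -0.0]
contact_force: [-0.1, 0.5, -3.5]
opening: 0.265
finger_force: 60.0
[ 0.5376722  -0.21553527  0.1786582 ] [ -11.09287223 -252.63514678] 5.387696127669072
scene
crust [ 0.599  -0.1203] hold [  59.1 -163.8] rect [53. 32.] [[33, -148], [34, -180], [86, -180], [86, -147]]
crust [ 0.5221 -0.1278] hold [ -18.2 -163.8] rect [54. 33.] [[-44, -148], [-44, -181], [10, -181], [10, -148]]
crust [ 0.4446 -0.135 ] hold [ -96.1 -163.5] rect [53. 33.] [[-122, -148], [-122, -181], [-69, -180], [-69, -147]]
side
crust [ 0.5992 -0.1191] hold [  59.4 -162.5] rect [54. 33.] [[33, -146], [33, -180], [88, -178], [87, -145]]
crust [ 0.5232 -0.1261] hold [ -17.  -162.2] rect [54. 33.] [[-43, -146], [-43, -179], [10, -179], [10, -146]]
crust [ 0.4451 -0.1335] hold [ -95.3 -162.1] rect [52. 33.] [[-121, -146], [-121, -179], [-68, -179], [-68, -146]]
```

```bash
python3 -c "
from h import *
goto(.4935,-.3935,.15,3.1)
for n in ('scene','side'):
  p=imaging.camera_params(n); tools(cv2.imread(f'pics/{n}6.png')[:,:,::-1].copy(),p); tools(cv2.imread(f'pics/{n}0.png')[:,:,::-1].copy(),p)"
```

```text
now [ 0.5376 -0.2132  0.1785] delta [-0.0614  0.1752  0.0283] rot [-0.0016  0.0006  0.0437] |d| 0.188
yel c 403.9 -297.5 size 42.9 116.4 ang -4.12 px [369 199  31  32 446]
blue c 663.0 -350.6 size 50.6 118.5 ang -36.96 px [331 138  18  23 282]
yel c 403.2 -295.2 size 43.2 118.1 ang -4.06 px [368 199  31  32 445]
blue c 474.5 -376.3 size 97.2 53.9 ang 3.74 px [378 168  26  25 349]
yel c 407.3 -295.8 size 42.9 113.0 ang -3.71 px [336 182  28  24 310]
blue c 612.6 -342.3 size 49.1 90.5 ang -53.34 px [303 141  16  18 192]
yel c 406.8 -293.9 size 43.5 111.6 ang -3.3 px [336 182  29  25 310]
blue c 478.0 -374.8 size 91.3 54.8 ang 2.57 px [338 154  23  21 265]
```

```bash
python3 steer.py '[[0,-0.015,0.044,0,0,0,0.01],[0,-0.03,0.088,0,0,0,0.02],[0,-0.045,0.132,0.01,0,0,0.03],[0,-0.061,0.175,0.028,0,0,0.044],[0,-0.0614,0.1752,0.028,0,0,0.044],[0,-0.0614,0.1752,0.028,0,0,0.044]]'; python3 -c "
from h import *
goto(.4935,-.3935,.036,3.1)"
```

```text
clock: 22.7
tool_pos: [0.4926, -0.3949, 0.1498]
eef_rot: [1.0, 0.025, -0.001, -0.001]
contact_force: [0.5, 0.6, -3.0]
opening: 0.269
finger_force: 60.0
now [ 0.4926 -0.3949  0.1498] delta [ 0.0011 -0.0011  0.1138] rot [-0.0016  0.0016 -0.0032] |d| 0.114
```

```bash
python3 steer.py '[[0,0.001,0,0.04,0,0,0],[0,0.001,0,0.08,0,0,0],[0,0.001,0,0.1,0,0,0],[0,0.001,0,0.109,0,0,0],[0,0.001,0,0.114,0,0,0],[0,0.001,0,0.114,0,0,0]]'; python3 steer.py '[[0.5,0,0,0,0,0,0],[0.5,0,0,0,0,0,0],[0.5,0,0,0,0,0,0],[0.5,0,0,-0.04,0,0,0],[0.5,0,0,-0.09,0,0,0],[0.5,-0.02,-0.05,-0.14,0,0,0],[0.5,-0.03,-0.07,-0.18,0,0,0],[0.5,-0.03,-0.07,-0.195,0,0,0],[0.5,-0.03,-0.07,-0.195,0,0,0],[0.5,-0.03,-0.07,-0.195,0,0,0]]'; python3 -c "
from h import *
im,p=snap('wrist','w12.png'); tools(im,p); goto(.429,-.308,.010,-3.3)"
```

```text
clock: 23.3
tool_pos: [0.4961, -0.3942, 0.0376]
eef_rot: [1.0, 0.027, 0.001, -0.0]
contact_force: [-0.8, -0.6, -1.9]
opening: 0.268
finger_force: 60.0
clock: 24.3
tool_pos: [0.4612, -0.3276, 0.2324]
eef_rot: [1.0, 0.026, 0.001, 0.001]
contact_force: [-0.1, -0.7, -0.6]
opening: 0.495
finger_force: 0.0
yel c 415.9 -308.7 size 19.0 97.7 ang -3.53 px [ 227  171   22   75 1105]
blue c 492.9 -391.3 size 77.9 26.7 ang 3.06 px [ 302  119   28   73 1713]
now [ 0.4607 -0.3276  0.2313] delta [-0.0306 -0.0213  0.2213] rot [4.000e-04 1.000e-04 1.089e-01] |d| 0.224
```

```bash
python3 steer.py '[[0.5,-0.01,-0.007,0.045,0,0,0.04],[0.5,-0.02,-0.014,0.09,0,0,0.08],[0.5,-0.0302,-0.0205,0.135,0,0,0.11],[0.5,-0.0302,-0.0205,0.17,0,0,0.11],[0.5,-0.0302,-0.0205,0.2,0,0,0.11],[0.5,-0.0302,-0.0205,0.221,0,0,0.11],[0.5,-0.0302,-0.0205,0.221,0,0,0.11]]';python3 steer.py '[[0,0,0,0,0,0,0],[0,0,0,0,0,0,0],[0,0,0,0,0,0,0],[0,0,0,0,0,0,0],[0,0,0,-0.02,0,0,0],[0,0,0,-0.06,0,0,0],[0,0,0,-0.11,0,0,0],[0,0,0,-0.16,0,0,0],[0,0,0,-0.16,0,0,0],[0,0,0,-0.16,0,0,0]]' 60; python3 - <<'E'
from h import *
print(pose()[0],yaw())
im,p=snap('wrist','w13.png'); P,q=pose()
g=cv2.cvtColor(im,cv2.COLOR_RGB2GRAY); a=cv2.cvtColor(cv2.imread('pics/w2.png'),cv2.COLOR_BGR2GRAY)
h=cv2.cvtColor(im,cv2.COLOR_RGB2HSV); h2=cv2.cvtColor(cv2.imread('pics/w2.png'),cv2.COLOR_BGR2HSV)
for x in (h,h2):
    m=(x[...,0]>20)&(x[...,0]<32)&(x[...,1]>190)&(x[...,2]>70); ys=[v for v in range(384) if m[v,256]]; print('yel rows',ys[0],ys[-1],[ (np.where(m[v])[0].min(),np.where(m[v])[0].max()) for v in (215,225,240)])
goto(.39,0,.17,15); goto(.43,.157,.2,30.3)
E
```

```text
clock: 25.05
tool_pos: [0.4272, -0.3072, 0.0066]
eef_rot: [1.0, -0.029, -0.003, -0.002]
contact_force: [-0.2, 0.0, 0.2]
opening: 0.501
finger_force: 0.0
clock: 26.05
tool_pos: [0.43, -0.3085, 0.1718]
eef_rot: [1.0, -0.029, 0.001, 0.001]
contact_force: [-0.3, -0.5, -1.7]
opening: 0.222
finger_force: 60.0
[ 0.43000001 -0.30848816  0.17181997] -3.340221952128255
yel rows 212 367 [(np.int64(234), np.int64(275)), (np.int64(234), np.int64(275)), (np.int64(234), np.int64(274))]
yel rows 213 368 [(np.int64(233), np.int64(275)), (np.int64(234), np.int64(275)), (np.int64(234), np.int64(275))]
now [ 0.4291 -0.3079  0.1704] delta [-0.0569 -0.3051  0.0005] rot [-2.000e-04  5.000e-04 -3.199e-01] |d| 0.31
now [ 0.4291 -0.3079  0.1704] delta [-0.0261 -0.4642 -0.0295] rot [-3.000e-04  5.000e-04 -5.869e-01] |d| 0.466
```

```bash
python3 steer.py '[[0,-0.003,-0.046,-0.02,0,0,-0.06],[0,-0.006,-0.092,-0.02,0,0,-0.12],[0,-0.009,-0.138,-0.02,0,0,-0.18],[0,-0.012,-0.184,-0.02,0,0,-0.24],[0,-0.015,-0.23,-0.02,0,0,-0.3],[0,-0.018,-0.276,-0.02,0,0,-0.36],[0,-0.021,-0.322,-0.02,0,0,-0.42],[0,-0.024,-0.368,-0.02,0,0,-0.48],[0,-0.027,-0.414,-0.02,0,0,-0.54],[0,-0.0306,-0.46,-0.02,0,0,-0.587]]';python3 steer.py '[[0,0,0,0,0,0,0],[0,0,0,0,0,0,0],[0,0,0,0,0,0,0]]';python3 -c "
from h import *
import time
goto(.4245,.158,.11,30.3); goto(.4245,.158,.061,30.3)
im,p=snap('wrist','w14.png')"
```

```text
clock: 27.1
tool_pos: [0.4243, 0.1541, 0.1888]
eef_rot: [0.965, 0.263, -0.002, 0.0]
contact_force: [1.1, 0.3, -1.7]
opening: 0.224
finger_force: 60.0
clock: 27.4
tool_pos: [0.425, 0.151, 0.1894]
eef_rot: [0.965, 0.26, -0.002, 0.001]
contact_force: [-0.3, -0.4, -2.4]
opening: 0.22
finger_force: 60.0
now [0.425  0.151  0.1894] delta [ 0.0034 -0.0064  0.0794] rot [ 0.0006  0.0038 -0.0018] |d| 0.08
now [0.425  0.151  0.1894] delta [ 0.0036 -0.0064  0.1284] rot [ 0.0006  0.0038 -0.0018] |d| 0.129
```

```bash
python3 steer.py '[[0,0.003,-0.005,0.035,0,0,0],[0,0.003,-0.005,0.07,0,0,0],[0,0.003,-0.005,0.079,0,0,0],[0,0.003,-0.005,0.079,0,0,0]]'; for i in 1 2 3 4; do python3 steer.py '[[0,0,0,0,0,0,0]]' | grep tool_pos; done; python3 -c "
from h import *
goto(.4245,.158,.061,30.3)"
```

```text
clock: 27.85
tool_pos: [0.4252, 0.1569, 0.1106]
eef_rot: [0.966, 0.26, -0.002, 0.001]
contact_force: [0.4, -0.6, -1.4]
opening: 0.222
finger_force: 60.0
tool_pos: [0.4265, 0.158, 0.1122]
tool_pos: [0.4269, 0.1585, 0.1127]
tool_pos: [0.4268, 0.1587, 0.1126]
tool_pos: [0.4265, 0.1587, 0.1123]
now [0.4265 0.1587 0.1123] delta [-0.0021 -0.0004  0.0513] rot [ 0.0002 -0.0016 -0.0002] |d| 0.051
```

```bash
python3 steer.py '[[0,-0.001,0,0.02,0,0,0],[0,-0.001,0,0.03,0,0,0],[0,-0.001,0,0.04,0,0,0],[0,-0.001,0,0.051,0,0,0],[0,-0.001,0,0.051,0,0,0],[0,-0.001,0,0.051,0,0,0]]'; python3 - <<'E'
from h import *
s=r.get_state(); print(s['contact_force'],s['moment'],pose()[0],yaw())
im,p=snap('wrist','w15.png'); a=cv2.imread('pics/w6.png')[:,:,::-1]
for x in (im,a):
    g=cv2.cvtColor(x,cv2.COLOR_RGB2GRAY); print(g[36,230:300:2].tolist())
print(cv2.absdiff(im,a)[:60,190:330].mean())
E
```

```text
clock: 28.85
tool_pos: [0.4252, 0.1581, 0.0602]
eef_rot: [0.965, 0.261, -0.0, 0.0]
contact_force: [0.2, -0.5, -1.6]
opening: 0.218
finger_force: 60.0
[ 0.15451394 -0.48131505 -1.63450552] [-0.09956435 -0.0325701   0.04394745] [0.42524637 0.15810918 0.06024396] 30.302133610263805
[89, 89, 90, 90, 90, 90, 89, 110, 162, 165, 173, 175, 173, 174, 174, 172, 171, 171, 171, 170, 169, 156, 138, 107, 58, 56, 56, 57, 56, 55, 75, 87, 87, 87, 87]
[88, 90, 90, 90, 90, 90, 90, 111, 161, 166, 173, 175, 174, 173, 173, 173, 172, 171, 171, 170, 168, 154, 136, 101, 58, 56, 57, 56, 56, 59, 78, 86, 86, 87, 87]
2.0027777777777778
```

```bash
python3 steer.py '[[0,0.0009,-0.0132,0,0,0,0.1],[0,0.003,-0.0262,0,0,0,0.2],[0,0.0065,-0.0391,0,0,0,0.3],[0,0.0112,-0.0514,0,0,0,0.4],[0,0.0172,-0.0633,0,0,0,0.5],[0,0.0243,-0.0745,0,0,0,0.6],[0,0.0325,-0.0849,0,0,0,0.7],[0,0.0325,-0.0849,0,0,0,0.7]]'; python3 steer.py '[[0,0.0009,-0.0132,0,0,0,0.1],[0,0.003,-0.0262,0,0,0,0.2],[0,0.0065,-0.0391,0,0,0,0.3],[0,0.0112,-0.0514,0,0,0,0.4],[0,0.0172,-0.0633,0,0,0,0.5],[0,0.0243,-0.0745,0,0,0,0.6],[0,0.0325,-0.0849,0,0,0,0.7],[0,0.0325,-0.0849,0,0,0,0.7],[0,0.0325,-0.0849,0,0,0,0.7]]'; python3 - <<'E'
from h import *
s=r.get_state(); print(s['contact_force'],s['moment'],pose()[0],yaw())
im,p=snap('wrist','w16.png'); a=cv2.imread('pics/w4.png')[:,:,::-1]
for x in (im,a):
    g=cv2.cvtColor(x,cv2.COLOR_RGB2GRAY); print(g[36,230:300:2].tolist())
E
```

```text
clock: 29.7
tool_pos: [0.4122, 0.254, 0.0606]
eef_rot: [0.996, -0.085, 0.002, -0.004]
contact_force: [1.6, 6.5, -4.8]
opening: 0.222
finger_force: 60.1
clock: 30.6
tool_pos: [0.4562, 0.3256, 0.0603]
eef_rot: [0.907, -0.421, -0.0, 0.0]
contact_force: [0.5, -1.0, -1.4]
opening: 0.22
finger_force: 60.0
[ 0.4825532  -0.95252646 -1.38852526] [ 0.07564475  0.00603192 -0.01001054] [0.45624188 0.32564573 0.06030834] -49.75652258975329
[48, 48, 49, 48, 49, 74, 87, 91, 96, 95, 96, 96, 96, 96, 95, 95, 96, 96, 94, 88, 83, 65, 50, 49, 50, 48, 49, 50, 48, 48, 47, 48, 49, 50, 50]
[50, 49, 48, 50, 49, 80, 89, 93, 96, 95, 97, 97, 96, 97, 96, 97, 97, 96, 94, 87, 81, 61, 50, 50, 50, 49, 49, 48, 48, 49, 48, 48, 48, 50, 49]
```

```bash
python3 steer.py '[[0,0,0,-0.02,0,0,0],[0,0,0,-0.05,0,0,0],[0,0,0,-0.09,0,0,0],[0,0,0,-0.13,0,0,0],[0,0.033,0.03,-0.13,0,0,-0.05],[0,0.066,0.06,-0.13,0,0,-0.1],[0,0.1,0.09,-0.13,0,0,-0.16],[0,0.133,0.12,-0.13,0,0,-0.22],[0,0.166,0.15,-0.13,0,0,-0.28],[0,0.2,0.18,-0.13,0,0,-0.34]]'; python3 -c "
from h import *
goto(.4295,-.3085,.19,-3.3)
im,p=snap('scene','scene7.png');im,p=snap('side','side7.png')"
```

```text
clock: 31.65
tool_pos: [0.4466, 0.055, 0.1906]
eef_rot: [0.965, -0.26, -0.0, 0.0]
contact_force: [1.3, -0.3, -1.4]
opening: 0.223
finger_force: 60.0
now [0.4466 0.055  0.1906] delta [0.168  0.3228 0.0006] rot [ 1.000e-04  5.000e-04 -4.693e-01] |d| 0.364
```

```bash
python3 steer.py '[[0,0.021,0.04,0,0,0,-0.06],[0,0.042,0.08,0,0,0,-0.12],[0,0.063,0.12,0,0,0,-0.18],[0,0.084,0.16,0,0,0,-0.24],[0,0.105,0.2,0,0,0,-0.3],[0,0.126,0.24,0,0,0,-0.36],[0,0.147,0.28,0,0,0,-0.42],[0,0.168,0.322,0,0,0,-0.469],[0,0.168,0.322,0,0,0,-0.469],[0,0.168,0.322,0,0,0,-0.469]]'; python3 steer.py '[[0,0,0,0.04,0,0,0],[0,0,0,0.08,0,0,0],[0,0,0,0.08,0,0,0],[0,0,0,0.08,0,0,0]]'; python3 -c "
from h import *
goto(.4295,-.3085,.0105,-3.3)
im,p=snap('scene','scene7.png'); tools(im,p); im,p=snap('side','side7.png'); tools(im,p)"
```

```text
clock: 32.75
tool_pos: [0.4284, -0.3065, 0.1903]
eef_rot: [0.999, -0.032, -0.0, -0.0]
contact_force: [0.6, 0.8, -1.8]
opening: 0.223
finger_force: 60.0
clock: 33.15
tool_pos: [0.4297, -0.3039, 0.1107]
eef_rot: [1.0, -0.03, -0.001, -0.001]
contact_force: [0.8, -0.2, -0.7]
opening: 0.221
finger_force: 60.0
now [ 0.4297 -0.3039  0.1107] delta [0.0003 0.0047 0.1002] rot [-0.0016  0.0015 -0.0023] |d| 0.1
yel c 472.9 -392.7 size 47.8 110.2 ang -8.85 px [383 175  23  27 305]
blue c 457.9 -395.6 size 13.0 28.1 ang -9.05 px [396 178   7   7  29]
yel c 450.5 -391.4 size 46.9 95.8 ang -7.31 px [349 163  20  21 208]
blue c 454.0 -395.1 size 8.1 23.8 ang -64.08 px [357 162   4   6  12]
```

```bash
python3 -c "
from h import *
im,p=snap('wrist','w17.png'); tools(im,p)"; python3 steer.py '[[0,0,0.003,0.04,0,0,0],[0,0,0.003,0.08,0,0,0],[0,0,0.003,0.094,0,0,0],[0,0,0.003,0.1,0,0,0],[0,0,0.003,0.1,0,0,0],[0,0,0.003,0.1,0,0,0]]'; python3 steer.py '[[0.4,0,0,0,0,0,0],[0.4,0,0,0,0,0,0],[0.4,0,0,0,0,0,0],[0.4,0,0,-0.03,0,0,0],[0.4,0,0,-0.08,0,0,0],[0.4,0,0,-0.13,0,0,0],[0.4,0.04,0.01,-0.18,0,0,0],[0.4,0.04,0.01,-0.22,0,0,0],[0.4,0.04,0.01,-0.22,0,0,0],[0.4,0.04,0.01,-0.22,0,0,0]]';python3 - <<'E'
from h import *
im,p=snap('wrist','w18.png'); tools(im,p)
a,pa=snap('scene','scene8.png');b,pb=snap('side','side8.png')
for x,q in((a,pa),(b,pb)): crusts(x,q,.022)
A=cv2.resize(a[190:310,110:270],(400,300));B=cv2.resize(b[190:310,110:270],(400,300));C=cv2.resize(im,(400,300));D=cv2.resize(a[120:280,150:450],(400,300))
cv2.imwrite('pics/fin.png',np.vstack([np.hstack([A,B]),np.hstack([C,D])])[:,:,::-1])
E
```

```text
yel c 382.5 -302.6 size 35.1 91.6 ang -3.63 px [ 233  212   43   94 3747]
blue c 492.9 -388.1 size 74.7 31.1 ang 2.65 px [ 351   67   49  118 4992]
clock: 33.9
tool_pos: [0.4306, -0.3095, 0.0123]
eef_rot: [1.0, -0.031, 0.001, 0.001]
contact_force: [0.7, -0.2, -0.7]
opening: 0.222
finger_force: 60.0
clock: 34.9
tool_pos: [0.4693, -0.3215, 0.2317]
eef_rot: [1.0, -0.031, 0.001, 0.001]
contact_force: [-1.2, 0.0, -1.0]
opening: 0.4
finger_force: 0.0
yel c 416.2 -308.1 size 19.5 95.7 ang -3.55 px [ 239  180   16   72 1109]
blue c 493.3 -391.4 size 78.7 26.3 ang 3.08 px [ 304  119   28   73 1707]
crust [ 0.5982 -0.1205] hold [  58.3 -163.8] rect [54. 33.] [[32, -148], [32, -181], [86, -180], [86, -148]]
crust [ 0.5221 -0.1284] hold [ -18.3 -164.4] rect [53. 33.] [[-43, -148], [-44, -181], [9, -181], [9, -148]]
crust [ 0.4444 -0.1351] hold [ -96.2 -163.6] rect [54. 32.] [[-123, -148], [-123, -180], [-69, -180], [-69, -148]]
crust [ 0.5997 -0.1191] hold [  59.9 -162.5] rect [53. 34.] [[34, -146], [34, -179], [87, -179], [87, -146]]
crust [ 0.5227 -0.1265] hold [ -17.5 -162.5] rect [55. 34.] [[-45, -146], [-44, -180], [10, -180], [10, -146]]
crust [ 0.4447 -0.1337] hold [ -95.8 -162.2] rect [54. 34.] [[-123, -146], [-122, -180], [-68, -179], [-69, -144]]
```

View pics/fin.png

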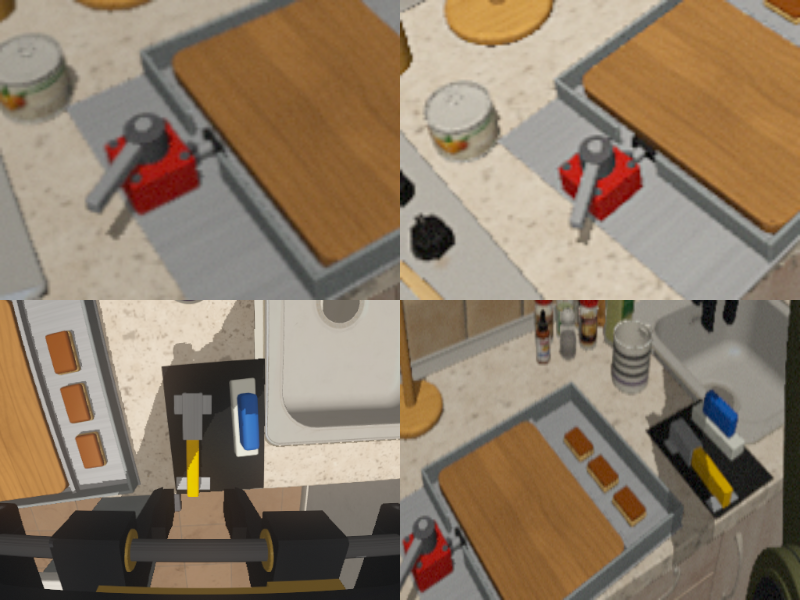

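The final picture shows the lever open, with the crusts lying flat in the tray. The bar and scraper are upright on the mat, and the mug and tin are untouched.

```bash
python3 -c "
from plant import r, imaging, finish_job
print(finish_job())"
```

```text
the job is handed in; nothing more can be done
None
```

The job is handed in, with no verdict returned: I locked the board with the bar, pushed all three crusts into the catch tray with the scraper, swung the lever fully open again with the bar, and left bar and scraper upright on the mat, with mug and tin not touched.

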